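# Clear the stone chips, find the socket that fits and crack the lid nut of a grinding pot

## Robot

A 6-joint arm with a two-finger parallel gripper is mounted at the origin on a cart in front of the work surface, level with it; the furniture and walls round the work are solid. World frame = base frame: x ahead of the robot, y to its left, z up, the work surface at z = 0. Lengths are in mm, angles in rad, forces in N, time in s.
With the tool pointing down it reaches from about 375 to 750 mm from the base axis. Payload 9 kg.
Tool frame: the origin (TCP) lies between the finger pads; the fingertips stand 17 mm ahead of it and the grasp point (between the pads) lies 2 mm behind it; z points along the fingers, y is the direction in which the jaws open and shut (so a half turn about z gives the same grasp; the last joint's range is limited). The gripper opens to 85 mm and grips with 20 to 120 N. Pads are 22 mm wide; open, the fingers measure 114 mm over their backs; the gripper's body (76 mm by 85 mm) begins 54 mm behind the grasp point. The pads swing forward as they close: fully open they stand 13 mm farther back than shut.
Start: joints at [-1.429, 0.104, 0.097, 1.564, 0, 1.353], TCP at [211.263, -561.607, 248.331] pointing down, gripper open.
Joint ranges: [-2.99, 2.99], [-0.84, 1.86], [-1.1, 1.16], [-1.84, 2.11], [-1.51, 1.56], [-3.14, 3.14]. Speed limits (rad/s): [2.22, 2.22, 2.57, 3.14, 3.14, 3.14].

## Interface

Orientations are given as a unit quaternion [x, y, z, w].
In Python, from workcell import arm gives the robot as it stands. The module is installed in compiled form; this text tells all that it offers.
- The arm moves only by the tool arm_command, never from a script. Its argument "plan" is text: rows parted by semicolons, each of 7 numbers parted by spaces: the turn, a rotation vector about the tool's x, y, z in degrees, then the shift along the tool's x, y, z in m, then the opening, from 0 (shut) to 1 (fully open). In form: ax ay az dx dy dz hand; .... A call has 1 to 10 rows; each row is the pose to reach, as a shift and turn from the pose commanded when the call began, along the tool's axes at that moment; what a row does not reach only later rows make up. A row lasts 1/12 s, in which the tool goes at most 41.7 mm and 7.16 degrees, less where a joint would pass 70% of its speed; a pose out of reach is approached as far as the arm can. A call with a gripper value outside its range is refused whole. The fingers move at their own pace and stop on an object; the grip force is fixed at half the most. Time passes only in rows, so rows that repeat a pose let the fingers close. It gives the time, the measured TCP pose, the force and the opening at its end, in the units of the state.
- arm.read_state(): the state, without advancing time (a new reading comes with each control period).
- arm.grab_frame(name): name is "scene" or "top" or "wrist"; returns a dict with "img" (400x640x3 uint8, red, green, blue), "z_map" (400x640 float32, mm along the optical axis (not along the pixel's ray), 0 where there is no reading), "fov_y" (degrees; the focal length in pixels is half the picture's height over the tangent of half this angle, whatever the lens; pixels are square), "cx", "cy" (the principal point, pixels), "k1" (the pictures are not rectified: a ray, as slopes to the right and down, at radius r is drawn at 1 + k1 r^2 times it, then the intrinsics apply), "extrinsics" (4x4, takes a point from world to camera coordinates). Camera axes: x right, y down, z forward; pixel columns grow to the right and rows downward; lengths in mm; the calibration is good to about 2 mm. A picture is of the moment at which its call begins.
- arm.finish_job(): hands the job in, once; it reports no verdict.
Trained networks look in a picture, given as the dict that the camera call returned (one of the last four; its "shot" number tells which), for a name from the list of things; names that differ only in an ending like _2 or _b are one class to them, and where a whole thing is asked for, a point or a joint stands for the part that bears it (a point fixed in the world has none). Each returns a list of dicts, best first, with "score" (0 to 1); they miss things now and then, are a little off and sometimes report something else, mostly with a low value. They report only what shows in the picture. A call takes as long as a camera call. They do not tell look-alikes from the thing itself.
- arm.find_in(picture, thing): "centre" ([column, row] as shares, 0 to 1, of the picture: columns of its width, rows of its height, amid what is visible of it).
The state is a dict: "clock": time; "joint_positions": joint angles; "joint_velocities": joint speeds; "effort": joint torques, N m; "tcp_pos": TCP position; "ee_rot": TCP orientation; "contact_force": force on the tool from outside, world axes, zero at the start; "ft_torque": the same for the moment, N m; "opening": finger opening in mm.
Only numpy, scipy, OpenCV 4.12 (cv2) and the standard library are available. Lean on these libraries where they do the work, as an engineer would, in place of code of your own. Each camera call takes 0.05 s, during which the arm holds its last target. There are 200 camera calls.

## Task

Put the two stone chips that lie on the grinding pot's lid into the steel bowl first, so that nothing falls into the sample. Then find out, by trying them on the lid nut, which of the two large sockets in the wooden block fits (it goes fully down over the nut), and ease the nut with it by about a twelfth of a turn, anticlockwise seen from above; a socket that does not fit goes back upright into its recess in the block. Finish while still holding the fitting socket, fully seated on the nut, and leave everything else on the bench alone.

Things in the scene. Friction and masses are not known exactly. Their poses are not given: they have to be found in the camera images.
- chip_1_mid (a point): A grey angular stone chip, about 30 x 22 x 21 mm (x, y, z of its own frame), 30 g, lying on the lid of the pot at the start, beside the nut. Grip it across its 22 mm width (its own y axis). The point is its centre, half-way up; z points up.
- chip_2_mid (a point): A grey angular stone chip, about 28 x 21 x 19 mm (x, y, z of its own frame), 30 g, lying on the lid of the pot at the start, beside the nut. Grip it across its 21 mm width (its own y axis). The point is its centre, half-way up; z points up.
- bowl_in (a point): Centre of the inner floor of a round open steel bowl, 150 mm across the rim, 48 mm tall, which stands on the table; it is heavy and does not move. The chips go in here.
- nut_seat (a point): Brass hexagon nut in the middle of the pot's lid: 30 mm across flats, 18 mm tall, top corners chamfered; a 20 mm stud stands 7.5 mm out above it. Point: centre of its underside, on a washer (44 mm diameter, 3 mm thick), where the mouth of a seated socket comes to rest. z up, x square to two flats; it turns with the nut.
- pot: Steel grinding pot with a round lid 148 mm in diameter; base 190 mm in diameter, two bar handles at its sides below the lid; heavy, does not move. Origin: centre of its underside on the table. The flat top of the lid is 76 mm above it.
- nut (a joint): Turning of the nut, rad: 0 at the start (tight: it cannot turn clockwise), growing anticlockwise seen from above (loosening). Only friction of about 0.25 N m holds it; it stays where it is left and does not rise noticeably.
- socket_a_mid (a point): Deep black socket, 0.35 kg, 99 mm tall, mouth down: body 50 mm diameter to 38 mm up, 37 mm neck to 57.5 mm, then a bright 19 mm square drive adaptor up to 99 mm: grip it there from above, across two square faces. Point: on its axis half-way up, 49.5 mm above the mouth; z up; x square to two faces of the square and to two flats of the hexagon bore. Looks like socket_b; size mark worn off.
- socket_b_mid (a point): The other large socket: same outside, point and axes as socket_a. Only the bores differ (both 30 mm deep, chamfered mouth): one of the two is too small for the nut and stops on top of it, about 17 mm too high; the other fits, with about 2 mm of play across flats and 7 degrees of turning play either way. Which is which is not known: try them.
- socket_c_mid (a point): A small socket of the same kind, 66 mm tall, body 32 mm in diameter, plainly too small for the nut; it stands in the small end recess of the block and stays there. Point: on its axis half-way up (33 mm); z up.
- block_hole1 (a point): Centre of the mouth of the middle recess of the light wooden block (68 x 216 x 26 mm, fixed), at the block's top, 26 mm above the table. Three round recesses in a row along the block (its y axis), 70 mm apart, each 8 mm deep; this one is 55 mm in diameter. A large socket stands in it.
- block_hole2 (a point): The same for the recess at the block's +y end, 55 mm in diameter, with the other large socket.
- block_hole0 (a point): The same for the recess at the block's -y end, 37 mm in diameter, with the small socket.
- grease_tub: White tub with a blue screw lid, 60 mm in diameter, 48 mm tall. A bystander: leave it where it is. Origin at the centre of its underside.
- dial_gauge: Dial gauge lying on its back, 108 x 57 x 21 mm. A bystander: leave it where it is. Origin at the centre of its underside.
- sample_tin: Aluminium sample tin, 56 mm in diameter, 40 mm tall. A bystander: leave it where it is. Origin at the centre of its underside.
Mind the look-alikes: they are no part of the job. Leave any green look-alike of the part that bears socket_a_mid alone.

How it is judged:
By the outcome, as a careful person would: the job done as asked, in the order asked, and still so for the second after the job is handed in, while the arm keeps its last pose, push and grip.
It also fails if it takes over 72 s, if anything falls off the work surface, if the arm or the gripper's body presses on something with over 40 N, if the wrist force passes 120 N, or if a joint passes its speed limit or range.

## Working session

There is one attempt and no reset: what is moved stays moved. The work goes in short steps, Python scripts to look and compute and a tool call to move; the robot and the scene stay as the last step left them, time stands still between calls to the robot, and variables do not carry over. Pictures are saved under pics/ and viewed, about 8 in all and at most 12, crops included, and the job is handed in when it is done.

Besides the shell and the picture viewer there is one more tool, called as a command line: name --argument value ..., lists and objects as JSON in quotes. arm_command: Moves the arm, as the interface text tells. Its arguments: {"type":"object","properties":{"plan":{"type":"string"}},"required":["plan"]}

```bash
mkdir -p pics; cat > h.py <<'E'
import numpy as np, cv2
from workcell import arm
from scipy.spatial.transform import Rotation as R
def K(f):
    F=200/np.tan(np.radians(f["fov_y"])/2)
    return F
def world(f):
    F=K(f); h,w=f["z_map"].shape
    u,v=np.meshgrid(np.arange(w),np.arange(h))
    x=(u-f["cx"])/F; y=(v-f["cy"])/F
    a,b=x.copy(),y.copy()
    for _ in range(8):
        s=1+f["k1"]*(a*a+b*b); a=x/s; b=y/s
    z=f["z_map"]; P=np.stack([a*z,b*z,z,np.ones_like(z)],-1)
    W=P@np.linalg.inv(f["extrinsics"]).T
    W[z==0]=np.nan
    return W[...,:3]
def proj(f,p):
    c=f["extrinsics"]@np.r_[p,1]; a,b=c[:2]/c[2]; s=1+f["k1"]*(a*a+b*b)
    return np.array([f["cx"]+K(f)*a*s,f["cy"]+K(f)*b*s])
def save(f,n,box=None,k=1):
    im=f["img"][...,::-1]
    if box: im=im[box[1]:box[3],box[0]:box[2]]
    cv2.imwrite("pics/"+n,cv2.resize(im,None,fx=k,fy=k,interpolation=cv2.INTER_CUBIC))
def state():
    s=arm.read_state(); print(round(s["clock"],2),np.round(s["tcp_pos"],1),np.round(R.from_quat(s["ee_rot"]).as_matrix(),3).tolist(),"F",np.round(s["contact_force"],1),"op",round(s["opening"],1)); return s
E
python3 - <<'E'
from h import *
s=state(); print(np.round(s["joint_positions"],3))
for n in ["top","scene"]:
    f=arm.grab_frame(n); save(f,n+"1.png"); np.save(n+"1.npy",f,allow_pickle=True)
    W=world(f)
    for t in ["chip_1_mid","bowl_in","nut_seat","pot","socket_a_mid","socket_c_mid","grease_tub","dial_gauge","sample_tin","block_hole1"]:
        for r in arm.find_in(f,t)[:5]:
            c=np.array(r["centre"])*[640,400]; i=c.astype(int)
            print(n,t,round(r["score"],2),c.round(0),W[min(i[1],399),min(i[0],639)].round(0))
E
```

```text
0.0 [ 211.2 -561.3  247.5] [[0.936, 0.352, -0.0], [0.352, -0.936, 0.001], [0.0, -0.001, -1.0]] F [ 0.2 -0.1 -0.4] op 85.4
[-1.429  0.105  0.096  1.564  0.     1.353]
top bowl_in 0.8 [211. 210.] [460. 252.  -0.]
top bowl_in 0.18 [396. 189.] [ 531. -294.   83.]
top pot 0.96 [279. 200.] [490.  43. 100.]
top pot 0.44 [410. 190.] [ 533. -348.   27.]
top socket_a_mid 0.74 [376. 196.] [ 512. -239.   79.]
top socket_a_mid 0.71 [335. 203.] [ 489. -121.   72.]
top socket_a_mid 0.4 [406. 193.] [ 525. -331.   50.]
top socket_c_mid 0.41 [416. 186.] [ 544. -360.   51.]
top dial_gauge 0.87 [341. 164.] [ 611. -141.   20.]
top sample_tin 0.72 [252. 242.] [367. 123.  37.]
top block_hole1 0.58 [407. 191.] [ 530. -339.   24.]
scene chip_1_mid 0.41 [295. 205.] [543.  23.  97.]
scene bowl_in 0.76 [267. 307.] [477. 224.   5.]
scene nut_seat 0.52 [318. 240.] [447.  77.  95.]
scene pot 0.72 [310. 248.] [458.  91.  76.]
scene pot 0.65 [309. 227.] [482.  58.  96.]
scene pot 0.51 [338. 295.] [360. 138.  40.]
scene socket_a_mid 0.96 [355. 164.] [ 520. -217.   61.]
scene socket_a_mid 0.71 [350. 195.] [ 476. -119.   50.]
scene grease_tub 0.67 [237. 260.] [585. 184.  48.]
scene grease_tub 0.34 [310. 182.] [ 605. -128.   21.]
scene dial_gauge 0.95 [310. 179.] [ 613. -140.   19.]
scene dial_gauge 0.15 [299. 209.] [529.  28.  96.]
scene sample_tin 0.96 [335. 295.] [363. 141.  38.]
scene block_hole1 0.81 [371. 166.] [ 494. -270.   28.]
```

View pics/top1.png

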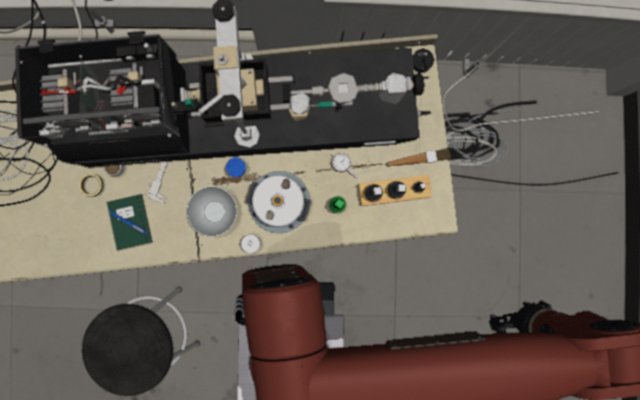

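View pics/scene1.png

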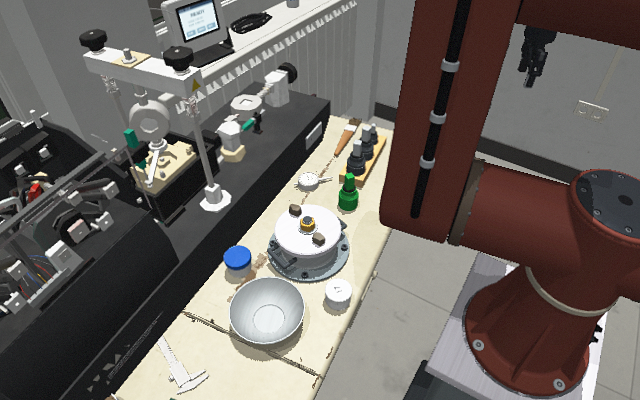

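Candidates in the top image: chips at (285,184) and (268,212) on the lid, with no others there. The large sockets in the block are at (373,192) and (397,189), and the small one is at (419,187). The green look-alike at (336,204) stands outside the block, so I'll leave it alone. Next I go above the pot for a close look.

arm_command --plan "0 0 -7 0.028 -0.028 -0.008 1; 0 0 -14 0.056 -0.056 -0.016 1; 0 0 -21 0.084 -0.084 -0.024 1; 0 0 -28 0.112 -0.112 -0.032 1; 0 0 -35 0.14 -0.14 -0.04 1; 0 0 -42 0.168 -0.168 -0.048 1; 0 0 -49 0.196 -0.196 -0.056 1; 0 0 -56 0.224 -0.224 -0.064 1; 0 0 -63 0.252 -0.252 -0.072 1; 0 0 -70 0.28 -0.28 -0.08 1"

```text
clock: 1.93
tcp_pos: [375.0, -199.2, 329.0]
ee_rot: [0.701, 0.713, -0.0, 0.001]
contact_force: [1.1, -0.0, -1.0]
opening: 85.3
```

```bash
python3 - <<'E'
from h import *
s=state(); print(np.round(s["joint_positions"],3))
f=arm.grab_frame("wrist")
Ci=np.linalg.inv(f["extrinsics"]); print(f["fov_y"],Ci[:3].round(2))
save(f,"w1.png"); np.save("w1.npy",f)
E
```

```text
1.93 [ 375.  -199.2  329. ] [[-0.016, 1.0, 0.001], [1.0, 0.016, -0.001], [-0.001, 0.001, -1.0]] F [ 1.1 -0.  -1. ] op 85.3
[-0.798 -0.392 -0.207  1.755 -0.     0.756]
68.0865948274 [[ 1.0000e+00  2.0000e-02  0.0000e+00  3.7325e+02]
 [ 2.0000e-02 -9.5000e-01 -3.2000e-01 -1.1788e+02]
 [-0.0000e+00  3.2000e-01 -9.5000e-01  4.5462e+02]]
```

arm_command --plan "0 0 0 0.036 0.015 0 1; 0 0 0 0.071 0.03 0 1; 0 0 0 0.107 0.046 0 1; 0 0 0 0.143 0.061 0 1; 0 0 0 0.179 0.076 0 1; 0 0 0 0.214 0.091 0 1; 0 0 0 0.25 0.107 0 1; 0 0 0 0.25 0.107 0 1"

```text
clock: 2.65
tcp_pos: [480.1, 55.6, 327.9]
ee_rot: [0.701, 0.713, 0.001, -0.0]
contact_force: [0.0, -0.4, -0.2]
opening: 85.4
```

```bash
python3 - <<'E'
from h import *
s=state()
f=arm.grab_frame("wrist"); np.save("w2.npy",f)
f1=np.load("w1.npy",allow_pickle=True).item()
a=f["img"]; b=f1["img"]
cv2.imwrite("pics/w12.png",np.vstack([a,b])[:,:,::-1][::1,::1] if 0 else cv2.resize(np.vstack([a,b])[:,:,::-1],(480,600)))
W=world(f)
def comp(W,zlo,zhi,xr,yr,amin=60):
    m=((W[...,2]>zlo)&(W[...,2]<zhi)&(W[...,0]>xr[0])&(W[...,0]<xr[1])&(W[...,1]>yr[0])&(W[...,1]<yr[1])).astype(np.uint8)
    n,l,st,_=cv2.connectedComponentsWithStats(m)
    for i in range(1,n):
        if st[i,4]>=amin:
            P=W[l==i]; r=cv2.minAreaRect(P[:,:2].astype(np.float32))
            v,u=np.where(l==i)
            print("px",u.mean().round(),v.mean().round(),"n",st[i,4],"med",np.median(P,0).round(1),"z",np.percentile(P[:,2],[5,50,95]).round(1),"rect",np.round(r[0],1),np.round(r[1],1),round(r[2],1))
print("lid");comp(W,70,80,(380,620),(-80,160),500)
print("on lid");comp(W,82,112,(380,620),(-80,160),60)
print("stud");comp(W,101,112,(380,620),(-80,160),20)
W1=world(f1)
print("sockets top");comp(W1,108,125,(350,700),(-500,-150),20)
print("bodies");comp(W1,50,125,(350,700),(-500,-50),40)
print("block");comp(W1,22,30,(350,700),(-500,-150),300)
Wt=world(np.load("top1.npy",allow_pickle=True).item())
print("bowl");comp(Wt,38,56,(350,600),(160,350),20)
print("top sockets");comp(Wt,30,125,(420,700),(-420,-60),5)
E
```

```text
2.65 [480.1  55.6 327.9] [[-0.016, 1.0, 0.0], [1.0, 0.016, 0.002], [0.002, 0.0, -1.0]] F [ 0.  -0.4 -0.2] op 85.4
lid
px 328.0 171.0 n 8362 med [490.2  53.7  76.2] z [74.7 76.2 77.8] rect [491.3  46.3] [147.3 145.9] 62.7
on lid
px 296.0 161.0 n 310 med [449.9  68.8  94.5] z [86.  94.5 96.3] rect [449.5  68.2] [19.5 25.2] 68.6
px 329.0 178.0 n 544 med [490.6  49.1  97.8] z [ 88.6  97.8 105.3] rect [490.6  46.6] [30.  33.6] 43.1
px 366.0 195.0 n 357 med [538.2  26.5  95.6] z [84.8 95.6 98. ] rect [540.3  24.1] [29.7 22. ] 5.7
stud
px 329.0 181.0 n 220 med [490.7  46.7 104.3] z [102.4 104.3 105.7] rect [490.8  46.2] [19.6 20.1] 1.1
sockets top
px 550.0 211.0 n 1499 med [ 665.5 -237.6  116.9] z [109.  116.9 124.3] rect [ 666.9 -250.9] [  4.  202.4] 5.8
px 440.0 206.0 n 296 med [ 521.7 -235.2  116.9] z [110.  116.9 118.2] rect [ 523.6 -236.3] [20.6 19.6] 13.4
px 440.0 256.0 n 262 med [ 532.6 -303.2  116.7] z [109.6 116.7 118.1] rect [ 534.2 -304.6] [20.3 19.5] 0.1
bodies
px 543.0 159.0 n 9256 med [ 658.4 -174.5   94.4] z [ 55.1  94.4 122.1] rect [ 659.5 -201.4] [  9.3 303.7] 5.7
px 408.0 
[... 687 characters left out ...]
.8 45.5 51.4] rect [455.6 242.5] [147.6 149. ] 2.5
top sockets
px 364.0 144.0 n 504 med [ 659.  -199.9   92.1] z [ 39.9  92.1 120.4] rect [ 659.  -205.9] [  7.4 291.7] 5.9
px 410.0 179.0 n 5 med [ 566.2 -349.5   31.9] z [30.2 31.9 32.2] rect [ 566.7 -349.9] [ 2.6 12.8] 74.9
px 397.0 189.0 n 259 med [ 530.3 -298.    69.9] z [ 38.4  69.9 118. ] rect [ 533.1 -309.9] [47.7 61.2] 0.1
px 420.0 186.0 n 108 med [ 541.2 -370.3   55.3] z [31.8 55.3 85.4] rect [ 544.8 -382.5] [29.8 48.6] 9.8
px 373.0 192.0 n 244 med [ 519.9 -229.4   70.8] z [ 48.3  70.8 118.4] rect [ 522.4 -236.1] [48.2 50.2] 6.1
px 337.0 204.0 n 226 med [ 482.7 -126.5   54.7] z [ 36.2  54.7 100.6] rect [ 484.4 -128.6] [46.5 48.3] 47.2
```

View pics/w12.png

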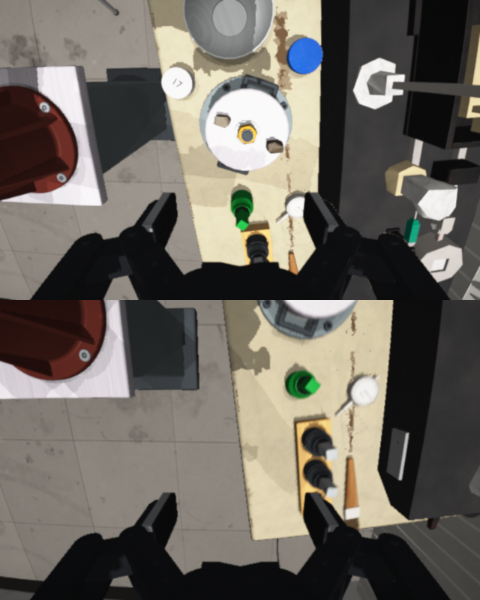

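arm_command --plan "0 0 -7 0.001 -0.003 0.02 1; 0 0 -14 0.002 -0.006 0.04 1; 0 0 -21 0.004 -0.01 0.06 1; 0 0 -28 0.006 -0.014 0.08 1; 0 0 -35 0.008 -0.018 0.1 1; 0 0 -42 0.01 -0.022 0.115 1; 0 0 -49 0.012 -0.026 0.128 1; 0 0 -56 0.012 -0.03 0.128 0.7; 0 0 -63 0.012 -0.03 0.128 0.7; 0 0 -68 0.012 -0.03 0.128 0.6"

```text
clock: 3.53
tcp_pos: [448.5, 60.8, 200.1]
ee_rot: [0.183, 0.983, -0.0, -0.0]
contact_force: [-0.6, 0.8, -0.3]
opening: 52.4
```

```bash
cat >> h.py <<'E'
def comp(W,zlo,zhi,xr,yr,amin=60):
    m=((W[...,2]>zlo)&(W[...,2]<zhi)&(W[...,0]>xr[0])&(W[...,0]<xr[1])&(W[...,1]>yr[0])&(W[...,1]<yr[1])).astype(np.uint8)
    n,l,st,_=cv2.connectedComponentsWithStats(m)
    for i in range(1,n):
        if st[i,4]>=amin:
            P=W[l==i]; r=cv2.minAreaRect(P[:,:2].astype(np.float32))
            v,u=np.where(l==i)
            print("px",u.mean().round(),v.mean().round(),"n",st[i,4],"med",np.median(P,0).round(1),"z",np.percentile(P[:,2],[5,50,95]).round(1),"rect",np.round(r[0],1),np.round(r[1],1),round(r[2],1))
E
python3 - <<'E'
from h import *
s=state(); print(np.round(s["joint_positions"],2))
f=arm.grab_frame("wrist"); np.save("w3.npy",f)
W=world(f)
print("on lid");comp(W,81,112,(415,580),(-40,120),60)
print("tops");comp(W,90,112,(415,580),(-40,120),60)
print("flats");comp(W,90,98.5,(470,510),(25,65),60)
print("stud");comp(W,101,112,(415,580),(-40,120),20)
save(f,"w3.png")
E
```

```text
3.53 [448.5  60.8 200.1] [[-0.933, 0.36, -0.0], [0.36, 0.933, -0.0], [0.0, -0.0, -1.0]] F [-0.6  0.8 -0.3] op 52.4
[-0.16 -0.36 -0.42  1.51 -0.    0.21]
on lid
px 327.0 201.0 n 670 med [446.8  67.4  94.5] z [85.  94.5 95.9] rect [449.2  66.8] [20. 28.] 83.7
px 322.0 252.0 n 1152 med [485.8  48.3  97.3] z [ 84.4  97.3 105.1] rect [490.6  46.8] [30.4 33.2] 43.8
px 317.0 300.0 n 641 med [533.5  25.6  95.1] z [83.2 95.1 97.4] rect [539.2  24.1] [27.8 21.8] 5.2
tops
px 327.0 203.0 n 578 med [447.7  67.2  94.7] z [91.6 94.7 96. ] rect [449.8  67.4] [19.5 26.2] 68.6
px 322.0 254.0 n 995 med [487.   47.8  97.8] z [ 92.9  97.8 105.1] rect [490.7  46.8] [30.4 32.9] 43.8
px 318.0 303.0 n 492 med [535.7  25.1  95.9] z [91.2 95.9 97.5] rect [539.2  24.2] [28.3 21.3] 2.3
flats
px 322.0 250.0 n 541 med [483.4  50.   96.7] z [92.  96.7 98. ] rect [490.7  46.8] [30.4 32.9] 43.8
stud
px 322.0 259.0 n 419 med [490.2  46.7 104.2] z [102.3 104.2 105.5] rect [491.3  46.2] [20.4 19.9] 10.0
```

View pics/w3.png

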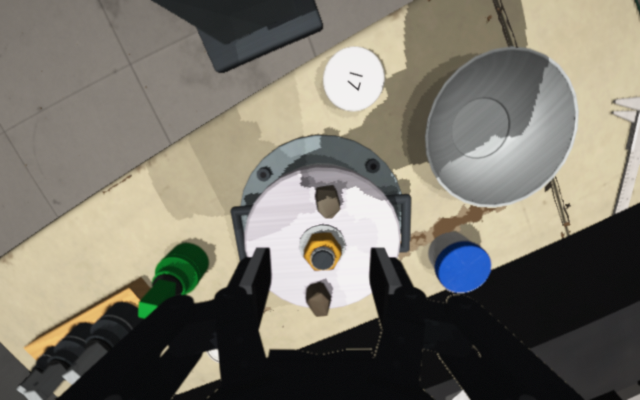

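arm_command --plan "0 0 0 0.0014 0.0064 0.03 0.6; 0 0 0 0.0014 0.0064 0.06 0.6; 0 0 0 0.0014 0.0064 0.085 0.6; 0 0 0 0.0014 0.0064 0.098 0.6; 0 0 0 0.0014 0.0064 0.105 0.6; 0 0 0 0.0014 0.0064 0.105 0.4; 0 0 0 0.0014 0.0064 0.105 0; 0 0 0 0.0014 0.0064 0.105 0; 0 0 0 0.0014 0.0064 0.105 0; 0 0 0 0.0014 0.0064 0.105 0"

```text
clock: 4.42
tcp_pos: [450.9, 68.0, 96.7]
ee_rot: [0.186, 0.983, -0.0, 0.001]
contact_force: [-0.6, -1.6, 5.2]
opening: 18.2
```

arm_command --plan "0 0 0 0 0 -0.02 0; 0 0 0 0 0 -0.05 0; 0 0 0 0.005 0.015 -0.07 0; 0 0 0 0.016 0.045 -0.07 0; 0 0 0 0.028 0.08 -0.07 0; 0 0 0 0.04 0.115 -0.07 0; 0 0 0 0.05 0.145 -0.07 0; 0 0 0 0.055 0.159 -0.05 0; 0 0 0 0.055 0.159 -0.02 0; 0 0 0 0.055 0.159 0.01 0"

```text
clock: 5.25
tcp_pos: [457.4, 237.9, 85.4]
ee_rot: [0.184, 0.983, 0.001, 0.001]
contact_force: [0.3, -0.6, -0.8]
opening: 18.3
```

arm_command --plan "0 0 0 0 0 0.025 0; 0 0 0 0 0 0.042 0; 0 0 0 0 0 0.042 0.2; 0 0 0 0 0 0.042 0.5; 0 0 0 0 0 0.042 0.5; 0 0 0 0 0 0.01 0.5; 0 0 0 0 0 -0.03 0.5; 0 0 0 0 0 -0.07 0.6; 0 0 0 0 0 -0.09 0.6"

```text
clock: 6.0
tcp_pos: [459.0, 236.9, 182.6]
ee_rot: [0.186, 0.983, 0.002, 0.004]
contact_force: [1.0, 0.1, 0.5]
opening: 51.0
```

arm_command --plan "0 0 -5 -0.02 -0.022 0 0.6; 0 0 -10 -0.047 -0.051 0 0.6; 0 0 -15 -0.074 -0.08 0 0.6; 0 0 -20 -0.1 -0.108 0 0.6; 0 0 -25 -0.126 -0.137 0 0.6; 0 0 -25 -0.154 -0.167 0 0.6; 0 0 -25 -0.154 -0.167 0 0.6; 0 0 -25 -0.154 -0.167 0 0.6"

```text
clock: 6.67
tcp_pos: [540.5, 22.6, 177.2]
ee_rot: [-0.03, 1.0, -0.0, 0.001]
contact_force: [0.2, 1.0, 0.4]
opening: 51.4
```

```bash
python3 - <<'E'
from h import *
s=state()
f=arm.grab_frame("wrist"); W=world(f)
print("on lid");comp(W,81,112,(415,580),(-40,120),60)
save(f,"w4.png")
E
```

```text
6.67 [540.5  22.6 177.2] [[-0.998, -0.059, 0.003], [-0.059, 0.998, -0.001], [-0.003, -0.001, -1.0]] F [0.2 1.  0.4] op 51.4
on lid
px 356.0 151.0 n 1674 med [489.3  44.8  97.7] z [ 93.9  97.7 105.1] rect [491.2  46. ] [33.9 30.3] 73.3
px 321.0 211.0 n 929 med [535.8  23.2  95.8] z [85.6 95.8 97.6] rect [539.3  24. ] [27.3 21.2] 5.3
```

View pics/w4.png

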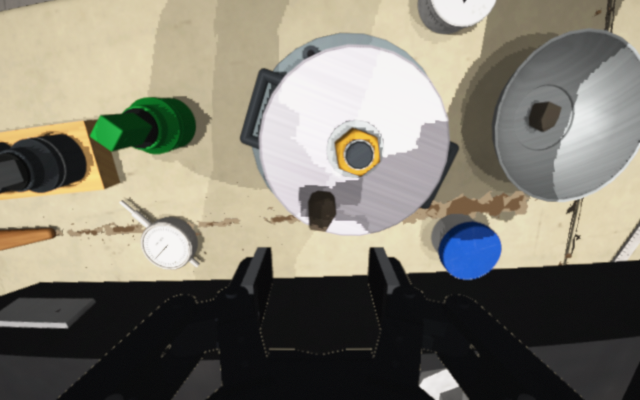

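arm_command --plan "0 0 -1 0.001 0.0016 0.03 0.6; 0 0 -1 0.001 0.0016 0.055 0.6; 0 0 -1 0.001 0.0016 0.072 0.6; 0 0 -1 0.001 0.0016 0.081 0.6; 0 0 -1 0.001 0.0016 0.081 0.4; 0 0 -1 0.001 0.0016 0.081 0; 0 0 -1 0.001 0.0016 0.081 0; 0 0 -1 0.001 0.0016 0.081 0; 0 0 -1 0.001 0.0016 0.081 0"

```text
clock: 7.47
tcp_pos: [539.2, 26.4, 96.0]
ee_rot: [-0.04, 0.999, -0.0, 0.001]
contact_force: [-0.2, 2.0, 6.4]
opening: 19.5
```

arm_command --plan "0 0 0 0 0 -0.02 0; 0 0 0 0 0 -0.055 0; 0 0 0 0.01 0.026 -0.07 0; 0 0 0 0.023 0.06 -0.07 0; 0 0 0 0.037 0.096 -0.07 0; 0 0 0 0.051 0.132 -0.07 0; 0 0 0 0.065 0.168 -0.07 0; 0 0 0 0.079 0.204 -0.07 0; 0 0 0 0.088 0.228 -0.06 0; 0 0 0 0.088 0.228 -0.03 0"

```text
clock: 8.3
tcp_pos: [432.8, 250.9, 128.7]
ee_rot: [-0.042, 0.999, 0.001, 0.004]
contact_force: [2.3, -0.1, 0.5]
opening: 19.7
```

arm_command --plan "0 0 0 0 0 0.03 0; 0 0 0 0 0 0.06 0; 0 0 0 0 0 0.075 0; 0 0 0 0 0 0.078 0.1; 0 0 0 0 0 0.078 0.45; 0 0 0 0 0 0.078 0.45; 0 0 0 0 0 0.05 0.45; 0 0 0 0 0 0.01 0.5; 0 0 0 0 0 -0.03 0.6; 0 0 0 0 0 -0.07 0.6"

```text
clock: 9.13
tcp_pos: [432.4, 246.5, 198.2]
ee_rot: [-0.04, 0.999, 0.0, 0.001]
contact_force: [1.5, -0.2, 0.4]
opening: 51.5
```

```bash
python3 - <<'E'
from h import *
s=state()
f=arm.grab_frame("wrist"); W=world(f)
print("in bowl");comp(W,8,35,(410,500),(200,290),60)
print("lid");comp(W,82,112,(415,580),(-40,120),60)
save(f,"w5.png")
E
```

```text
9.13 [432.4 246.5 198.2] [[-0.997, -0.08, 0.003], [-0.08, 0.997, 0.001], [-0.003, 0.0, -1.0]] F [ 1.5 -0.2  0.4] op 51.5
in bowl
px 319.0 198.0 n 4214 med [446.1 247.5  13.1] z [ 8.5 13.1 26.4] rect [455. 245.] [90. 90.] 90.0
lid
px 96.0 248.0 n 1232 med [486.3  53.1  97.1] z [ 84.3  97.1 105.1] rect [488.6  49.9] [30.5 28. ] 42.7
```

View pics/w5.png

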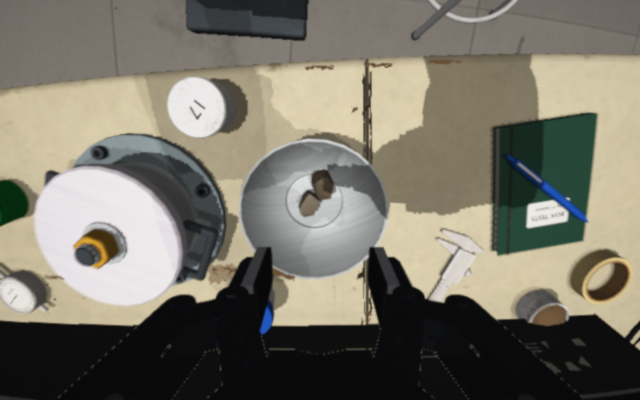

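arm_command --plan "0 0 0 -0.002 -0.025 -0.02 0.6; 0 0 0 -0.005 -0.06 -0.04 0.6; 0 0 0 -0.008 -0.1 -0.05 0.6; 0 0 0 -0.011 -0.14 -0.05 0.6; 0 0 0 -0.014 -0.18 -0.05 0.6; 0 0 0 -0.018 -0.22 -0.05 0.6; 0 0 0 -0.021 -0.26 -0.05 0.6; 0 0 0 -0.024 -0.3 -0.05 0.6; 0 0 0 -0.027 -0.34 -0.05 0.6; 0 0 0 -0.031 -0.38 -0.05 0.6"

```text
clock: 10.02
tcp_pos: [494.0, -132.3, 246.8]
ee_rot: [-0.04, 0.999, -0.001, 0.002]
contact_force: [0.6, 1.0, 1.3]
opening: 51.3
```

arm_command --plan "0 0 0 -0.003 -0.035 0 0.6; 0 0 0 -0.006 -0.07 0.005 0.6; 0 0 0 -0.009 -0.105 0.01 0.6; 0 0 0 -0.011 -0.13 0.015 0.6; 0 0 0 -0.011 -0.135 0.02 0.6; 0 0 0 -0.011 -0.135 0.02 0.6"

```text
clock: 10.52
tcp_pos: [515.2, -265.1, 224.6]
ee_rot: [-0.039, 0.999, -0.0, 0.0]
contact_force: [-0.5, 0.4, 0.5]
opening: 51.5
```

```bash
python3 - <<'E'
from h import *
s=state()
f=arm.grab_frame("wrist"); W=world(f)
print("tops");comp(W,113,121,(470,600),(-400,-180),20)
print("tops2");comp(W,82,121,(470,600),(-420,-180),20)
print("necks");comp(W,50,62,(470,600),(-420,-180),40)
print("block");comp(W,22,30,(450,620),(-480,-150),300)
save(f,"w6.png")
E
```

```text
10.52 [ 515.2 -265.1  224.6] [[-0.997, -0.078, 0.0], [-0.078, 0.997, -0.0], [-0.0, -0.0, -1.0]] F [-0.5  0.4  0.5] op 51.5
tops
px 352.0 216.0 n 486 med [ 522.8 -237.1  117. ] z [115.3 117.  118. ] rect [ 523.6 -236.9] [19.5 19. ] 11.9
px 270.0 222.0 n 465 med [ 533.2 -305.4  117. ] z [115.4 117.  117.9] rect [ 534.1 -305.7] [18.4 19.3] 88.6
tops2
px 350.0 211.0 n 735 med [ 518.3 -237.8  116.4] z [ 86.8 116.4 117.9] rect [ 523.6 -237. ] [19.6 19.1] 11.9
px 272.0 216.0 n 753 med [ 528.8 -304.8  116.3] z [ 86.7 116.3 117.8] rect [ 534.  -305.9] [18.8 19.5] 88.3
px 205.0 214.0 n 159 med [ 544.1 -374.3   84. ] z [82.6 84.  84.9] rect [ 544.5 -374.8] [12.8 12.5] 25.3
necks
px 343.0 186.0 n 538 med [ 508.7 -244.4   58.4] z [52.5 58.4 61.6] rect [ 520.8 -238. ] [43.8 49.7] 20.5
px 283.0 190.0 n 526 med [ 518.5 -298.4   58.2] z [51.6 58.2 61.5] rect [ 530.6 -304.4] [48.5 43.1] 69.9
px 217.0 201.0 n 274 med [ 538.7 -369.3   58. ] z [51.4 58.  60. ] rect [ 542.  -372.5] [24.4 19. ] 46.1
block
px 275.0 187.0 n 5462 med [ 524.8 -334.6   26. ] z [24.7 26.  27.2] rect [ 534.3 -306.1] [ 69.1 216.1] 8.5
```

View pics/w6.png

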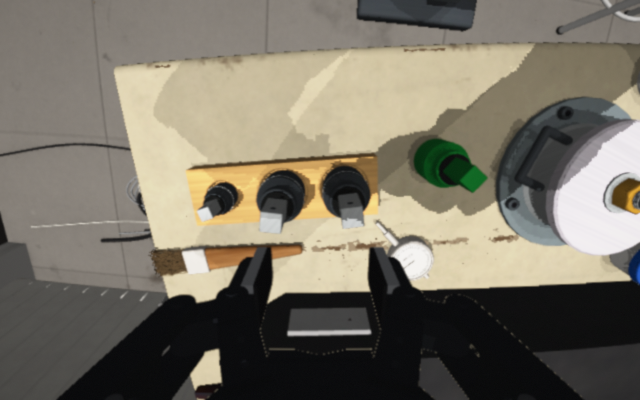

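arm_command --plan "0 0 -7 -0.0106 0.0274 0.02 0.6; 0 0 -7.5 -0.0106 0.0274 0.05 0.6; 0 0 -7.5 -0.0106 0.0274 0.08 0.6; 0 0 -7.5 -0.0106 0.0274 0.105 0.6; 0 0 -7.5 -0.0106 0.0274 0.122 0.6; 0 0 -7.5 -0.0106 0.0274 0.129 0.6; 0 0 -7.5 -0.0106 0.0274 0.129 0.6"

```text
clock: 11.15
tcp_pos: [523.3, -233.7, 94.8]
ee_rot: [-0.106, 0.994, 0.001, -0.0]
contact_force: [0.3, -0.9, -0.6]
opening: 51.4
```

arm_command --plan "0 0 0 0 0 0 0.4; 0 0 0 0 0 0 0; 0 0 0 0 0 0 0; 0 0 0 0 0 0 0; 0 0 0 0 0 0 0; 0 0 0 0 0 0 0"

```text
clock: 11.65
tcp_pos: [524.7, -235.9, 97.4]
ee_rot: [-0.106, 0.994, -0.001, 0.001]
contact_force: [0.2, 0.4, 6.7]
opening: 18.6
```

```bash
python3 -c "
from h import *
s=state()"
```

```text
11.65 [ 524.7 -235.9   97.4] [[-0.978, -0.21, 0.003], [-0.21, 0.978, -0.002], [-0.002, -0.002, -1.0]] F [0.2 0.4 6.7] op 18.6
```

arm_command --plan "0 0 0 0 0 -0.015 0; 0 0 0 0 0 -0.045 0; 0 0 0 0 0 -0.08 0; 0 0 0 0 0 -0.11 0; 0 0 0 -0.001 0.012 -0.12 0; 0 0 0 -0.004 0.044 -0.12 0; 0 0 0 -0.007 0.08 -0.12 0; 0 0 0 -0.011 0.116 -0.12 0; 0 0 0 -0.014 0.152 -0.12 0; 0 0 0 -0.017 0.188 -0.12 0"

```text
clock: 12.48
tcp_pos: [499.8, -45.7, 214.3]
ee_rot: [-0.105, 0.994, 0.0, -0.001]
contact_force: [0.4, 0.7, -4.3]
opening: 18.2
```

arm_command --plan "0 0 -1.5 -0.003 0.035 0 0; 0 0 -1.5 -0.006 0.065 0 0; 0 0 -1.5 -0.008 0.085 0 0; 0 0 -1.5 -0.009 0.095 0 0; 0 0 -1.5 -0.009 0.095 0 0; 0 0 -1.5 -0.009 0.095 0 0"

```text
clock: 12.98
tcp_pos: [489.5, 47.0, 214.7]
ee_rot: [-0.119, 0.993, -0.0, -0.0]
contact_force: [1.0, 0.2, -4.0]
opening: 17.9
```

```bash
python3 - <<'E'
from h import *
s=state()
f=arm.grab_frame("wrist"); W=world(f); np.save("w7.npy",f)
print("body");comp(W,125,180,(430,560),(-20,110),30)
for z in (135,145,155,165,175,190,200): print(z);comp(W,z,z+6,(430,560),(-20,110),15)
save(f,"w7.png")
E
```

```text
12.98 [489.5  47.  214.7] [[-0.972, -0.236, -0.001], [-0.236, 0.972, -0.0], [0.001, -0.0, -1.0]] F [ 1.   0.2 -4. ] op 17.9
body
px 319.0 211.0 n 2351 med [469.3  41.1 174. ] z [141.7 174.  179.3] rect [481.   45.1] [35.2 49.8] 13.8
135
px 318.0 190.0 n 95 med [466.   40.2 138.7] z [136.5 138.7 140.7] rect [470.6  41.3] [13.  43.5] 16.6
145
px 320.0 193.0 n 145 med [466.   41.  148.3] z [145.3 148.3 150.7] rect [469.6  43.8] [12.3 42.5] 9.0
155
px 319.0 198.0 n 170 med [466.  41. 158.] z [155.3 158.  160.5] rect [470.9  42.8] [14.4 45. ] 12.9
165
px 319.0 204.0 n 234 med [466.6  40.7 167.6] z [165.8 167.6 170.7] rect [471.8  42.9] [16.4 46.9] 13.5
175
px 319.0 222.0 n 1119 med [473.1  41.5 177.9] z [175.3 177.9 180.7] rect [481.3  44.8] [33.  47.6] 14.0
190
px 319.0 233.0 n 773 med [475.4  43.8 193.3] z [190.9 193.3 195.9] rect [478.4  44.4] [16.3 35.9] 15.0
200
px 320.0 247.0 n 307 med [479.4  45.3 203.3] z [200.5 203.3 205.8] rect [479.  45.] [ 2.6 31.5] 13.9
```

View pics/w7.png

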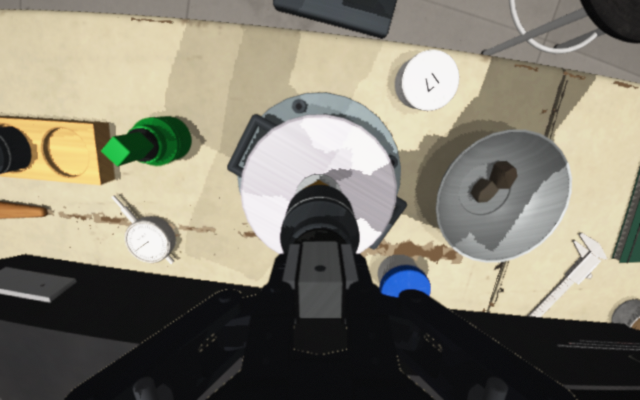

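```bash
cat >> h.py <<'E'
from scipy.optimize import least_squares
def axis(W,cx,cy,zlo,zhi,r):
    m=(W[...,2]>zlo)&(W[...,2]<zhi)&(np.hypot(W[...,0]-cx,W[...,1]-cy)<r+8)
    P=W[m]
    q=least_squares(lambda c:np.hypot(P[:,0]-c[0],P[:,1]-c[1])-r,[cx,cy],loss="soft_l1").x
    print("axis",q.round(1),"n",len(P)); return q
E
python3 - <<'E'
from h import *
f=np.load("w7.npy",allow_pickle=True).item(); W=world(f)
axis(W,490,46,140,170,25); axis(W,490,46,183,192,18.5)
m=(np.abs(W[...,0]-490)<40)&(np.abs(W[...,1]-46)<40)&(W[...,2]>125)&(W[...,2]<215)
print(np.histogram(W[m][:,2],bins=np.arange(125,216,2)))
E
```

```text
axis [488.6  46.8] n 823
axis [488.7  47.1] n 405
(array([  0,   0,   0,   0,   0,  12,  42,  45,  41,  48,  46,  54,  50,
        49,  48,  56,  58,  56,  55,  35,  78,  91,  72,  87, 366, 409,
       387, 325, 135,  77,  67,  79,  81, 275, 218, 475,  56,  70,  98,
       119, 143, 176, 172, 169, 210]), array([125, 127, 129, 131, 133, 135, 137, 139, 141, 143, 145, 147, 149,
       151, 153, 155, 157, 159, 161, 163, 165, 167, 169, 171, 173, 175,
       177, 179, 181, 183, 185, 187, 189, 191, 193, 195, 197, 199, 201,
       203, 205, 207, 209, 211, 213, 215]))
```

arm_command --plan "0 0 0 -0.002 -0.001 0.01 0; 0 0 0 -0.002 -0.001 0.02 0; 0 0 0 -0.002 -0.001 0.028 0; 0 0 0 -0.002 -0.001 0.034 0; 0 0 0 -0.002 -0.001 0.038 0; 0 0 0 -0.002 -0.001 0.041 0; 0 0 0 -0.002 -0.001 0.044 0; 0 0 0 -0.002 -0.001 0.044 0"

```text
clock: 13.7
tcp_pos: [492.5, 46.4, 172.6]
ee_rot: [-0.119, 0.993, -0.0, 0.001]
contact_force: [-2.1, 1.6, 4.6]
opening: 18.1
```

arm_command --plan "0 0 4 0 0 0.001 0; 0 0 8 0 0 0.001 0; 0 0 8 0 0 0.001 0"

```text
clock: 13.95
tcp_pos: [492.7, 46.4, 172.3]
ee_rot: [-0.047, 0.999, -0.0, 0.001]
contact_force: [-3.2, 1.5, 7.6]
opening: 17.9
```

arm_command --plan "0 0 4 0 0 0.001 0; 0 0 8 0 0 0.001 0; 0 0 8 0 0 0.001 0"

```text
clock: 14.2
tcp_pos: [492.5, 46.4, 170.3]
ee_rot: [0.022, 1.0, -0.0, 0.001]
contact_force: [-0.5, -0.2, 2.7]
opening: 18.2
```

arm_command --plan "0 0 4 0 0 0.001 0; 0 0 8 0 0 0.001 0; 0 0 8 0 0 0.001 0"

```text
clock: 14.45
tcp_pos: [492.1, 46.3, 168.2]
ee_rot: [0.091, 0.996, -0.0, 0.0]
contact_force: [2.3, 0.5, -3.3]
opening: 18.2
```

arm_command --plan "0 0 4 0 0 0.001 0; 0 0 8 0 0 0.001 0; 0 0 8 0 0 0.001 0"

```text
clock: 14.7
tcp_pos: [491.8, 46.3, 167.0]
ee_rot: [0.159, 0.987, -0.0, -0.0]
contact_force: [-0.4, 0.1, -3.7]
opening: 18.2
```

arm_command --plan "0 0 -2 0 0 0.003 0; 0 0 -2 0 0 0.005 0; 0 0 -2 0 0 0.007 0; 0 0 -2 0 0 0.009 0; 0 0 -2 0 0 0.011 0; 0 0 -2 0 0 0.011 0"

```text
clock: 15.2
tcp_pos: [492.2, 46.3, 158.3]
ee_rot: [0.142, 0.99, -0.0, 0.001]
contact_force: [-6.5, -0.3, 13.2]
opening: 18.0
```

```bash
python3 - <<'E'
from h import *
s=state(); print(np.round(s["ft_torque"],2))
f=arm.grab_frame("wrist"); W=world(f); np.save("w8.npy",f)
m=(np.abs(W[...,0]-490)<30)&(np.abs(W[...,1]-46)<30)&(W[...,2]>72)&(W[...,2]<145)
h,e=np.histogram(W[m][:,2],bins=np.arange(72,146,2)); print(list(zip(e.astype(int).tolist(),h.tolist())))
E
```

```text
15.2 [492.2  46.3 158.3] [[-0.96, 0.281, 0.002], [0.281, 0.96, -0.001], [-0.002, -0.0, -1.0]] F [-6.5 -0.3 13.2] op 18.0
[ 0.05  1.63 -0.  ]
[(72, 3), (74, 816), (76, 976), (78, 9), (80, 35), (82, 45), (84, 39), (86, 40), (88, 53), (90, 48), (92, 51), (94, 50), (96, 58), (98, 50), (100, 55), (102, 60), (104, 59), (106, 46), (108, 41), (110, 110), (112, 79), (114, 60), (116, 266), (118, 416), (120, 392), (122, 366), (124, 201), (126, 77), (128, 78), (130, 76), (132, 74), (134, 168), (136, 316), (138, 389), (140, 167), (142, 65)]
```

arm_command --plan "0 0 -1 0.001 0 -0.001 0; 0 0 -2 0.0015 0 -0.002 0; 0 0 -4 0.0015 0 -0.002 0; 0 0 -4 0.0015 0 -0.002 0"

```text
clock: 15.58
tcp_pos: [491.5, 46.4, 158.6]
ee_rot: [0.106, 0.994, -0.0, 0.001]
contact_force: [4.2, -0.7, -2.3]
opening: 18.4
```

```bash
python3 -c "
from h import *
s=state();print(np.round(s['ft_torque'],2))"
```

```text
15.58 [491.5  46.4 158.6] [[-0.977, 0.212, 0.002], [0.212, 0.977, -0.001], [-0.003, -0.0, -1.0]] F [ 4.2 -0.7 -2.3] op 18.4
[-0.49 -1.18 -0.  ]
```

arm_command --plan "0 0 -2 0 0 0 0; 0 0 -4 0 0 0 0; 0 0 -6 0 0 0 0; 0 0 -6 0 0 0 0"

```text
clock: 15.92
tcp_pos: [491.8, 46.4, 158.6]
ee_rot: [0.055, 0.999, -0.0, 0.001]
contact_force: [7.4, -1.0, -4.1]
opening: 18.3
```

```bash
python3 -c "
from h import *
s=state();print(np.round(s['ft_torque'],2))"
```

```text
15.92 [491.8  46.4 158.6] [[-0.994, 0.109, 0.003], [0.109, 0.994, -0.001], [-0.003, -0.0, -1.0]] F [ 7.4 -1.  -4.1] op 18.3
[-0.35 -1.69 -0.14]
```

arm_command --plan "0 0 -3 -0.001 0 0.001 0; 0 0 -6 -0.001 0 0.002 0; 0 0 -9 -0.001 0 0.002 0; 0 0 -12 -0.001 0 0.002 0; 0 0 -12 -0.001 0 0.002 0"

```text
clock: 16.33
tcp_pos: [492.4, 46.5, 158.3]
ee_rot: [-0.051, 0.999, -0.0, 0.001]
contact_force: [-2.0, -0.4, 12.1]
opening: 17.9
```

```bash
python3 -c "
from h import *
s=state();print(np.round(s['ft_torque'],2))"
```

```text
16.33 [492.4  46.5 158.3] [[-0.995, -0.101, 0.003], [-0.101, 0.995, -0.001], [-0.003, -0.001, -1.0]] F [-2.  -0.4 12.1] op 17.9
[-0.06  0.51 -0.11]
```

arm_command --plan "0 0 -3 0 0 0 0; 0 0 -6 0 0 0 0; 0 0 -9 0 0 0 0; 0 0 -12 0 0 0 0; 0 0 -15 0 0 0 0; 0 0 -15 0 0 0 0; 0 0 -15 0 0 0 0"

```text
clock: 16.92
tcp_pos: [492.3, 46.5, 158.3]
ee_rot: [-0.179, 0.984, -0.001, 0.001]
contact_force: [-2.3, -0.5, 12.6]
opening: 18.2
```

```bash
python3 - <<'E'
from h import *
s=state();print(np.round(s['ft_torque'],2))
f=arm.grab_frame("wrist"); W=world(f); np.save("w9.npy",f)
axis(W,491,46,84,110,25); save(f,"w9.png",(200,60,460,330),2.2)
m=(np.abs(W[...,0]-490)<30)&(np.abs(W[...,1]-46)<30)&(W[...,2]>128)&(W[...,2]<145)
h,e=np.histogram(W[m][:,2],bins=np.arange(128,146,1)); print(list(zip(e.astype(int).tolist(),h.tolist())))
f=arm.grab_frame("top"); save(f,"top2.png",(180,130,440,270),3)
E
```

```text
16.92 [492.3  46.5 158.3] [[-0.936, -0.353, 0.003], [-0.353, 0.936, -0.001], [-0.002, -0.001, -1.0]] F [-2.3 -0.5 12.6] op 18.2
[0.04 0.6  0.01]
axis [491.5  46.3] n 640
[(128, 30), (129, 48), (130, 34), (131, 37), (132, 45), (133, 35), (134, 59), (135, 116), (136, 225), (137, 76), (138, 105), (139, 287), (140, 148), (141, 21), (142, 33), (143, 35), (144, 40)]
```

View pics/w9.png

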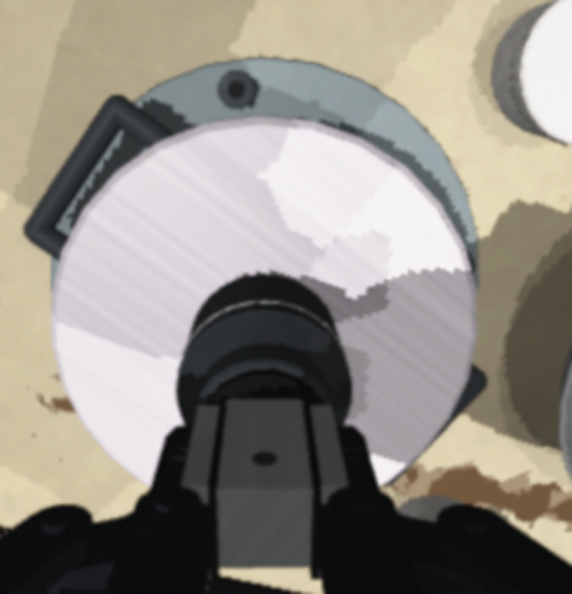

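```bash
python3 -c "
from h import *
state(); print(arm.finish_job())"
```

```text
17.02 [492.3  46.5 158.4] [[-0.936, -0.352, 0.003], [-0.353, 0.936, -0.001], [-0.002, -0.001, -1.0]] F [-2.5 -0.5 11.8] op 18.2
the job is handed in; nothing more can be done
None
```

I handed the job in at 17 s. Both chips are in the bowl, and the nut should be eased by about 30° (a twelfth of a turn). The arm still holds the fitting socket, seated on the nut.

- **Chips:** I moved both chips from the lid into the steel bowl first. A wrist picture afterwards showed both lying on the bowl's floor.
- **Fit:** I tried the socket from the +y end recess. It first stopped on top of the nut, so I turned it clockwise to line it up. It then dropped about 14 mm until it stopped, with its mouth at about 79 mm, washer height. Because it fitted, I left the other large socket, the small one and the green look-alike alone.
- **Turn:** From that seating I turned the tool 37° anticlockwise, which is 7° of play plus about 30° of nut turn. At the end the tool was at the same height, pressing lightly at about 16 N, and the socket was still square in the fingers.

**Not confirmed:** I did not see the nut's angle directly, because the socket covers it. The 30° comes from the tool's rotation and the known play, so it could be a few degrees off. The turning torque I read peaked at about 0.14 N m, below the stated 0.25 N m, and was near zero once the arm stopped.

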